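# Put the missing spacer back into the packed row

### The arm

A 6-joint arm with a two-finger parallel gripper is mounted at the origin on a cart in front of the work surface, level with it; the furniture and walls round the work are solid. World frame = base frame: x ahead of the robot, y to its left, z up, the work surface at z = 0. Lengths are in m, angles in degrees, forces in N, time in s.
With the tool pointing down it reaches from about 0.25 to 0.8 m from the base axis. Payload 3.9 kg.
Tool frame: the origin (TCP) lies between the finger pads; the fingertips stand 22 mm ahead of it and the grasp point (between the pads) lies 3 mm ahead of it (ctrl.tip_extent is the distance from the TCP to the fingertips, in m); z points along the fingers, y is the line along which they close (so a half turn about z gives the same grasp; the last joint's range is limited). The gripper opens to 85 mm and grips with 20 to 120 N. Pads are 22 mm wide; open, the fingers measure 114 mm over their backs; the gripper's body (76 mm by 85 mm) begins 54 mm behind the grasp point. The pads swing forward as they close: fully open they stand 13 mm farther back than shut.
Start: joints at [-70.703, 14.897, -7.913, 67.191, 0, 90], TCP at [0.173, -0.495, 0.253] pointing down, gripper open.
Joint ranges: [-159.42, 159.42], [-47.68, 98.78], [-73.54, 78.23], [-108.79, 121.32], [-90, 84.71], [-180, 180]. Speed limits (degrees/s): [147.25, 147.25, 180, 180, 180, 180].

### API

Orientations are given as a 3x3 rotation matrix whose columns are the frame's x, y, z axes.
In Python, from station import ctrl, hand, ik, sensors, optics, hand_in gives the robot as it stands. The module is installed in compiled form; this text tells all that it offers. Calls block until the motion is done:
- ctrl.move_ptp(position, orientation): joint-space move of the TCP to a pose.
- ctrl.move_l(position, rotation=None, max_speed=0.15, stop_force=None): straight line of the TCP; rotation=None keeps the orientation; max_speed is the mean speed in m/s. With stop_force (N) it stops when the force on the tool has changed by that much, and returns True; else False.
- ctrl.movej(angles): joint-space move.
- hand.release() and hand.grasp(effort=None): open the fingers fully, or close them until they stop; effort is the grip in N (None keeps the last).
- ctrl.hold(seconds).
- ik(position, orientation): joint angles nearest the present ones, or None.
- sensors.read_state(): the state.
- optics.read_camera(name): name is "side" or "top" or "wrist"; returns the picture (400x640x3 uint8, red, green, blue); there is no depth.
- optics.camera_model(name): a dict with "K" (3x3 intrinsics, pixels), "rvec" (rotation vector, rad) and "tvec" (3), from world to camera coordinates, as OpenCV has them. Camera axes: x right, y down, z forward; pixel columns grow to the right and rows downward; lengths in m; the calibration is good to about 2 mm. A picture is of the moment at which its call begins: read the wrist's pose just before it. camera_model takes no time and is no camera call; for the wrist camera it gives the pose at the moment of the call.
A pose or a line that the arm cannot do raises ctrl.PlanningError and nothing moves.
- hand_in(): hands the job in; it is judged then, once.
The state is a dict: "t": time; "joints": joint angles; "qd": joint speeds; "tau": joint torques, N m; "tool_pos": TCP position; "orientation": TCP orientation; "wrist_force": force on the tool from outside, world axes, zero at the start; "ft_torque": the same for the moment, N m; "grip_width": opening from 0.0 (shut) to 1.0 (fully open); "grasp_force": force on a finger pad.
Only numpy, scipy, OpenCV 4.12 (cv2) and the standard library are available. Lean on these libraries where they do the work, as an engineer would, in place of code of your own. Each camera call takes 0.05 s, during which the arm holds its last target. There are 200 camera calls.

### The job

The wooden spacer blocks on the little bench rack stand packed together in order of height, and one has been left out on the bench. Slide the tallest block along the rack, without lifting or toppling it or its neighbour, to open a gap between the two; then stand the missing block, the one whose height lies between those two, upright in that gap, square to the row and in line with it.

Things in the scene. Friction and masses are not known exactly. Their poses are not given: they have to be found in the camera images.
- rack_top (a point): Fixed brown wooden rack: board 76 x 192 mm, 8 mm thick, no side walls, a stop 20 mm high at either end. Origin: centre of the board's top; x across the row, y along it, z up. Inside the stops y runs from -88 to +88 mm. Three loose spacers stand touching, centred and square on it; from the +y end they are 30, 42 and 66 mm high. Free room: 0 to 15 mm at the +y end, 58 to 73 mm at the -y end.
- spacer_two_mid (a point): Centre, half-way up, of the 42 mm high pale wooden spacer (two dark dots on top), second in the row, next to the tallest. Loose, about 60 g. Size 44 (x, across the row) x 34 (y, along the row) x 42 mm.
- spacer_four_mid (a point): Centre, half-way up, of the 66 mm high pale wooden spacer (four dark dots), the tallest, last in the row on the -y side of the 42 mm one. Loose, about 90 g, 44 (x) x 34 (y) x 66 mm. Its 44 mm width, across the row, can be gripped from above to slide it towards the -y stop.
- spacer_three_mid (a point): Centre, half-way up, of the missing spacer: pale wood, 54 mm high (three dark dots), 44 (x) x 34 (y) x 54 mm, about 75 g, loose, upright on the bench to the right of the rack, turned up to 30 degrees. A half turn makes no difference. 90 mm or more away stand a spare spacer only 42 mm high (two dots) and a 38 x 55 x 38 mm offcut, in places that vary.
Things that resemble listed ones, but are neither listed nor needed, are in the scene too. What is shaped like the part that bears spacer_two_mid but green is not meant.

How it is judged (in metres and radians):
On the way:
1. a gap wide enough for the missing spacer is opened between the 42 mm and the 66 mm spacer (centres more than 72 mm apart) (horizontal distance between spacer_two_mid and spacer_four_mid above 0.072 m), for 0.2 s.
At the end, for the whole second after the job is handed in: The 54 mm spacer stands at rest on the rack between the 42 mm and the 66 mm spacer. All three are on the board between the stops, upright within 0.15 rad, square to the rack within 0.22 rad, and centred across it within 15 mm (x of spacer_two_mid in the frame of rack_top between -0.015 and 0.015 m and z of spacer_two_mid in the frame of rack_top between 0.016 and 0.026 m and angle between each of spacer_two_mid, spacer_three_mid, spacer_four_mid's own z axis and vertical below 0.15 rad and angle between the x axis of each of spacer_two_mid, spacer_three_mid, spacer_four_mid and the x axis of rack_top, either way round below 0.22 rad and linear speed of each of spacer_two, spacer_three, spacer_four below 0.02 m/s and y of spacer_two_mid in the frame of rack_top between -0.088 and 0.088 m and x of spacer_three_mid in the frame of rack_top between -0.015 and 0.015 m and z of spacer_three_mid in the frame of rack_top between 0.022 and 0.032 m and y of spacer_three_mid in the frame of rack_top between -0.088 and 0.088 m and x of spacer_four_mid in the frame of rack_top between -0.015 and 0.015 m and z of spacer_four_mid in the frame of rack_top between 0.028 and 0.038 m and y of spacer_four_mid in the frame of rack_top between -0.088 and 0.088 m and y of spacer_three_mid in the frame of spacer_two_mid below -0.03 m and y of spacer_three_mid in the frame of spacer_four_mid above 0.03 m); the robot touches nothing.
It fails at once if a spacer of the row is lifted off the board by more than 20 mm (z of spacer_two_mid in the frame of rack_top above 0.041 m or z of spacer_four_mid in the frame of rack_top above 0.053 m).
It fails at once if a spacer of the row is toppled (tilted more than 0.6 rad) (angle between any of spacer_two_mid, spacer_four_mid's own z axis and vertical above 0.6 rad).
It also fails if it takes over 48 s, if anything falls off the work surface, if the arm or the gripper's body presses on something with over 40 N, if the wrist force passes 120 N, or if a joint passes its speed limit or range.

## Working session

There is one attempt and no reset: what is moved stays moved. The work goes in short steps, each a Python script; the robot and the scene stay as the last script left them, time stands still between calls to the robot, and variables do not carry over. Pictures are saved under pics/ and viewed, at most 10 in all, crops included, and the job is handed in when it is done.

```bash
mkdir -p pics
cat > h.py <<'E'
import numpy as np, cv2
from station import ctrl, hand, ik, sensors, optics, hand_in
def shot(n,f):
    m=optics.camera_model(n); im=optics.read_camera(n); cv2.imwrite('pics/'+f,im[:,:,::-1]); np.savez('pics/'+f+'.npz',**{k:np.array(m[k]) for k in('K','rvec','tvec')}); return im,m
def cast(m,px,z):
    K=np.array(m['K'],float);R=cv2.Rodrigues(np.array(m['rvec'],float))[0];t=np.array(m['tvec'],float).ravel()
    c=-R.T@t; p=np.atleast_2d(px).astype(float)
    d=(R.T@np.linalg.inv(K)@np.c_[p,np.ones(len(p))].T).T
    return c+d*((z-c[2])/d[:,2])[:,None]
def proj(m,P):
    return cv2.projectPoints(np.atleast_2d(P).astype(float),np.array(m['rvec'],float),np.array(m['tvec'],float),np.array(m['K'],float),None)[0][:,0]
E
python3 - <<'E'
from h import *
for n in('top','side'):
    im,m=shot(n,n+'0.png'); R=cv2.Rodrigues(np.array(m['rvec'],float))[0]; print(n,-R.T@np.array(m['tvec']).ravel(),R[2])
print(sensors.read_state()['t'])
E
```

```text
top [ 0.44501698 -0.11275082  1.00059561] [ 0.11070793 -0.02777144 -0.9934649 ]
side [0.52595221 0.57369464 0.55646324] [ 0.00152705 -0.8308533  -0.55648941]
0.1
```

View pics/top0.png

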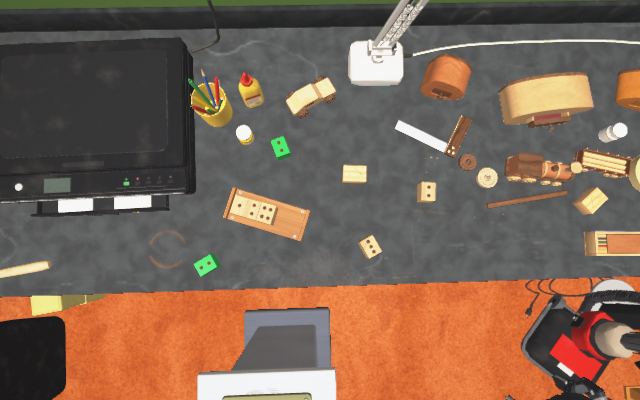

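View pics/side0.png

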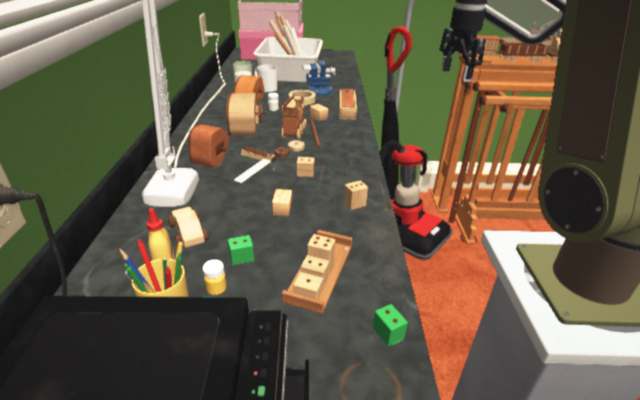

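The top view shows the rack at (267,213) with its row on the left part. Candidates for the 54 mm spacer:
- (370,246): three dots?
- (427,191): two dots, probably the spare.
- (355,174): no dots, the offcut.
- (280,147) and (205,265): green decoys.

My choice is (370,246), and I'll check it in a crop.

Run:
```python
import cv2,numpy as np
a=cv2.imread('pics/top0.png')
c=cv2.resize(a[180:270,215:395],None,fx=4.4,fy=4.4,interpolation=cv2.INTER_CUBIC)
cv2.imwrite('pics/c1.png',c)
hsv=cv2.cvtColor(a,cv2.COLOR_BGR2HSV)
for (x,y) in [(245,192),(232,205),(290,220),(260,205),(370,240),(355,174),(300,215),(375,254),(361,243)]: print((x,y),hsv[y,x])
```

```text
(245, 192) [ 16 135 241]
(232, 205) [ 26  45 247]
(290, 220) [ 14 143 227]
(260, 205) [ 17 103 222]
(370, 240) [ 23  80 244]
(355, 174) [ 28  49 247]
(300, 215) [ 14 140 232]
(375, 254) [ 22  82 242]
(361, 243) [ 21  89 241]
```

View pics/c1.png

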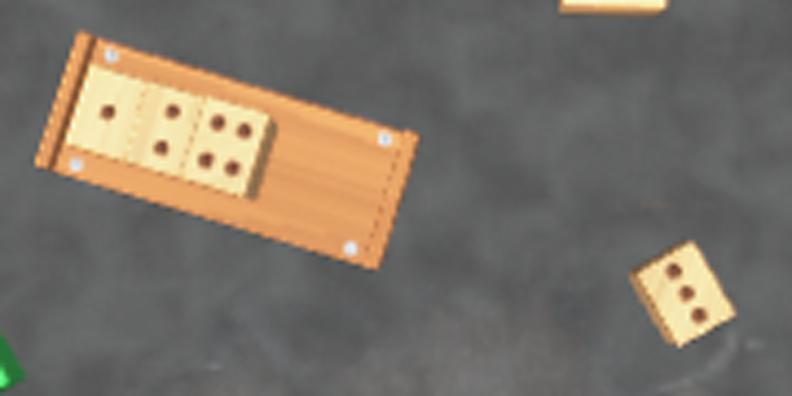

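The crop confirms it: three dots at about (370,246), and the four-dot block last in the row, with the stop to its right. I'll get coarse poses from the dots, then a close wrist view.

Run:
```python
from h import *
m=optics.camera_model('top')
f=lambda x,y:((x+.5)/4.4-.5+215,(y+.5)/4.4-.5+180)
one=cast(m,[f(108,112)],.038)[0];two=cast(m,[f(167,130)],.050)[0];four=cast(m,[f(225,144)],.074)[0]
three=cast(m,[f(687,293)],.054)[0];d=cast(m,[f(674,270),f(699,316)],.054)
cor=cast(m,[f(83,33),f(38,166),f(417,133),f(378,268)],.028)
print(one,two,four,three,sep='\n');print(cor)
v=one-four;print('row deg',np.degrees(np.arctan2(v[1],v[0])));v=cor[:2].mean(0)-cor[2:].mean(0);print('rack y deg',np.degrees(np.arctan2(v[1],v[0])),cor.mean(0))
v=d[0]-d[1];print('three dots line deg',np.degrees(np.arctan2(v[1],v[0])))
mw=optics.camera_model('wrist');R=cv2.Rodrigues(np.array(mw['rvec'],float))[0];s=sensors.read_state();O=np.array(s['orientation'])
c=-R.T@np.array(mw['tvec']).ravel();print('cam in tool',O.T@(c-s['tool_pos']),'\n',O.T@R.T);print(O,mw['K'])
```

```text
[0.53699603 0.05244317 0.038     ]
[0.52559129 0.01987305 0.05      ]
[ 0.51561255 -0.01272193  0.074     ]
[ 0.43325404 -0.24757005  0.054     ]
[[ 0.58080065  0.06715492  0.028     ]
 [ 0.51018512  0.09136029  0.028     ]
 [ 0.52214556 -0.1101585   0.028     ]
 [ 0.45100372 -0.08760279  0.028     ]]
row deg 71.8330997135651
rack y deg 71.69865212919322 [ 0.51603376 -0.00981152  0.028     ]
three dots line deg 26.47799280844726
cam in tool [ 0.06624321 -0.00082598 -0.12106043] 
 [[ 6.85587907e-04 -9.65420277e-01 -2.60697563e-01]
 [ 9.99999600e-01  8.11556150e-04 -3.75550616e-04]
 [ 5.74134890e-04 -2.60697201e-01  9.65420447e-01]]
[[ 9.43820397e-01  3.30458358e-01 -5.76210738e-04]
 [ 3.30458859e-01 -9.43818872e-01  1.69684637e-03]
 [ 1.68984951e-05 -1.79193216e-03 -9.99998394e-01]] [[346.81435965   0.         319.08030899]
 [  0.         346.81435965 196.70411984]
 [  0.           0.           1.        ]]
```

```bash
cat >> h.py <<'E'
def rot(a):
    a=np.radians(a); return np.array([[-np.sin(a),np.cos(a),0],[np.cos(a),np.sin(a),0],[0,0,-1.]])
def quad(m,im,px,lo,hi,z):
    """wood top-face mask component at px -> minAreaRect corners in world at height z"""
    hsv=cv2.cvtColor(im,cv2.COLOR_RGB2HSV); k=cv2.inRange(hsv,lo,hi)
    return k
E
python3 - <<'E'
from h import *
print(ik([.433,-.248,.2],rot(26.5)),ik([.5156,-.0127,.2],rot(-18.25)))
ctrl.move_ptp([.433,-.248,.20],rot(26.5)); shot('wrist','w3.png'); print(sensors.read_state()['t'])
ctrl.move_ptp([.5156,-.0127,.22],rot(-18.25)); shot('wrist','w4.png'); print(sensors.read_state()['t'])
a=cv2.imread('pics/w3.png');b=cv2.imread('pics/w4.png');cv2.imwrite('pics/w34.png',cv2.resize(np.vstack([a[60:],b[60:]]),None,fx=.88,fy=.88))
E
```

```text
[-29.80184949  14.0792889  -17.28000045  58.64071065   0.
  33.69815051] [ -1.41099553  15.6607123  -15.06242003  59.27686767   0.
 106.83900447]
1.5083
2.725
```

View pics/w34.png

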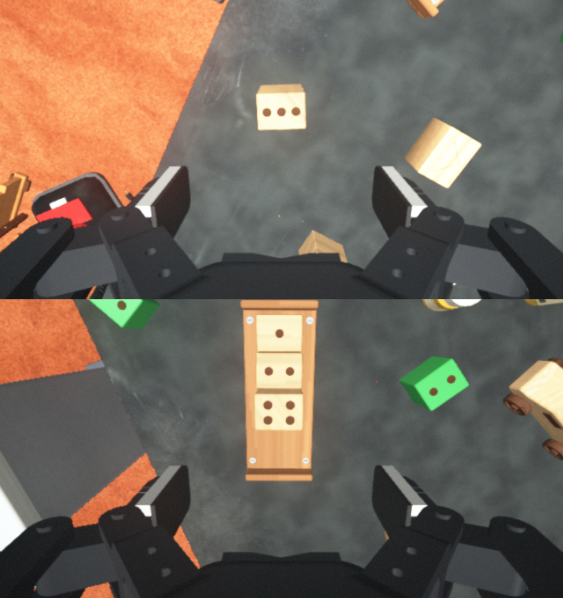

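The top half shows the three-dot block well aligned at about (281,111) in the composite. The bottom half shows the row, with four dots at about (279,412) and the end stops at rows 304 and 475. Next I'll refine using dot and screw centroids.

Run:
```python
from h import *
def dots(f,box):
    a=cv2.imread('pics/'+f);x0,y0,x1,y1=box
    g=cv2.cvtColor(a,cv2.COLOR_BGR2GRAY)[y0:y1,x0:x1]
    k=(g<130).astype(np.uint8); n,_,st,c=cv2.connectedComponentsWithStats(k)
    return np.array([c[i]+[x0,y0] for i in range(1,n) if 15<st[i,4]<200 and .6<st[i,2]/st[i,3]<1.6])
deg=lambda v:np.degrees(np.arctan2(v[1],v[0]))
m3=dict(np.load('pics/w3.png.npz'));m4=dict(np.load('pics/w4.png.npz'))
u=lambda x,y,b:(int(x/.88),int(y/.88)+60-(340 if b else 0))
d=dots('w3.png',u(258,100,0)+u(304,125,0)); print(len(d)); P=cast(m3,d[d[:,0].argsort()],.054); print('three',P.mean(0),deg(P[-1]-P[0]))
for n,b,z in(('one',(262,320,296,347),.038),('two',(262,362,298,382),.050),('four',(259,398,300,426),.074)):
    d=dots('w4.png',u(b[0],b[1],1)+u(b[2],b[3],1)); P=cast(m4,d,z); print(n,len(d),P.mean(0)); 
    if n=='two':print(deg(P[d[:,0].argmax()]-P[d[:,0].argmin()]))
# screws
a=cv2.imread('pics/w4.png');h=cv2.cvtColor(a,cv2.COLOR_BGR2HSV);S=[]
for x,y in((250,320),(309,320),(252,461),(305,461)):
    X,Y=u(x,y,1);w=h[Y-7:Y+8,X-7:X+8];k=(w[...,1]<70)&(w[...,2]>120);yy,xx=np.nonzero(k);S.append((X-7+xx.mean(),Y-7+yy.mean()));print(k.sum())
P=cast(m4,S,.008);print(P,'\ncentre',P.mean(0),deg(P[1]-P[0]),deg(P[3]-P[2]),deg(P[:2].mean(0)-P[2:].mean(0)))
```

```text
3
three [ 0.43243237 -0.24604     0.054     ] 28.663784518530562
one 1 [0.53582022 0.05381292 0.038     ]
two 2 [0.52475891 0.02104955 0.05      ]
-18.235555045565366
four 4 [ 0.51378207 -0.01175381  0.074     ]
57
58
41
40
[[ 0.51054107  0.07666761  0.008     ]
 [ 0.56960299  0.05679574  0.008     ]
 [ 0.46071435 -0.07170549  0.008     ]
 [ 0.51975865 -0.09140782  0.008     ]] 
centre [ 0.51515426 -0.00741249  0.008     ] -18.595941485976596 -18.453197354458705 71.42395435888412
```

Run:
```python
from h import *
A=-18.5; yh=np.array([np.cos(np.radians(A+90)),np.sin(np.radians(A+90)),0]); f=np.array([.5138,-.01175,0])
R=rot(A); up=np.array([0,0,1.])
# centre grip on measured block
ctrl.move_ptp(f+up*.16,R); print(ctrl.move_l(f+up*.042,max_speed=.1,stop_force=15))
hand.grasp(30); s=sensors.read_state(); print(s['grip_width'],s['grasp_force'],s['wrist_force'],s['tool_pos'])
print(ctrl.move_l(f+up*.042-yh*.052,max_speed=.05,stop_force=15))
s=sensors.read_state(); print(s['wrist_force'],s['tool_pos'])
hand.release(); ctrl.move_l(f+up*.20-yh*.052,max_speed=.15)
shot('wrist','w5.png'); print(sensors.read_state()['t'])
```

```text
False
0.5068113107280701 17.764796018600464 [-0.29858296 -0.86874019  3.67631353] [ 0.51408833 -0.01175308  0.04239381]
False
[1.20077589 1.8067591  5.88455042] [ 0.49766134 -0.06168068  0.04240955]
7.825
```

View pics/w5.png

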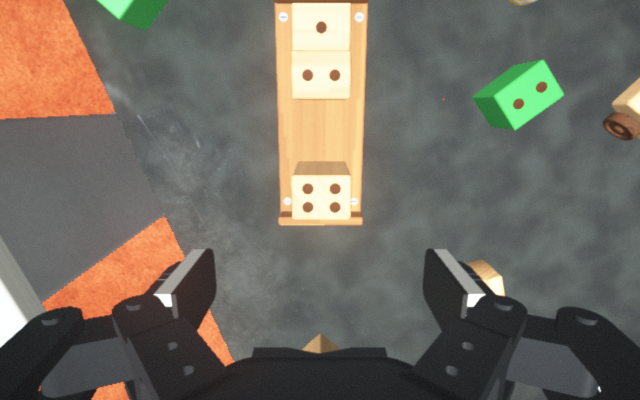

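The gap is open: two dots at (321,75), four dots at (321,198), both upright and square. I'll measure the gap, then pick and place in the same script, since the target is the measured midpoint.

Run:
```python
from h import *
m=dict(np.load('pics/w5.png.npz')); g=cv2.imread('pics/w5.png',0)
def dots(x0,y0,x1,y1,z):
    n,_,st,c=cv2.connectedComponentsWithStats((g[y0:y1,x0:x1]<130).astype(np.uint8)); c=np.array([c[i]+[x0,y0] for i in range(1,n) if 15<st[i,4]<250]); print(len(c)); return cast(m,c,z)
two=dots(296,62,347,90,.050).mean(0); four=dots(298,180,345,215,.074).mean(0)
A=-18.5; yh=np.array([np.cos(np.radians(A+90)),np.sin(np.radians(A+90)),0]);xh=np.array([-0,0,0.])+[yh[1],-yh[0],0]
C=np.array([.51515,-.0074,0]); print([(1e3*(p-C)@v).round(1) for p in(two,four) for v in(xh,yh)])
assert .080<np.linalg.norm((two-four)[:2])<.092
T=C+yh*(((two-C)@yh+(four-C)@yh)/2)+xh*(((two-C)@xh+(four-C)@xh)/2); T[2]=0
b=np.array([.4324,-.2460,0]); up=np.array([0,0,1.]); R=rot(28.7)
ctrl.move_ptp(b+up*.15,R); print(ctrl.move_l(b+up*.033,max_speed=.1,stop_force=15))
hand.grasp(35); s=sensors.read_state(); print(s['grip_width'],s['grasp_force'])
ctrl.move_l(b+up*.18,max_speed=.15)
ctrl.move_ptp(T+up*.18,rot(A)); s=sensors.read_state(); print(s['grip_width'],s['t'],T)
np.save('T.npy',T); shot('wrist','w6.png')
```

```text
2
4
[np.float64(0.2), np.float64(30.1), np.float64(0.4), np.float64(-57.2)]
False
0.5118337660660579 36.436665058135986
0.5070175206315845 13.0333 [ 0.51114731 -0.0203076   0.        ]
```

View pics/w6.png

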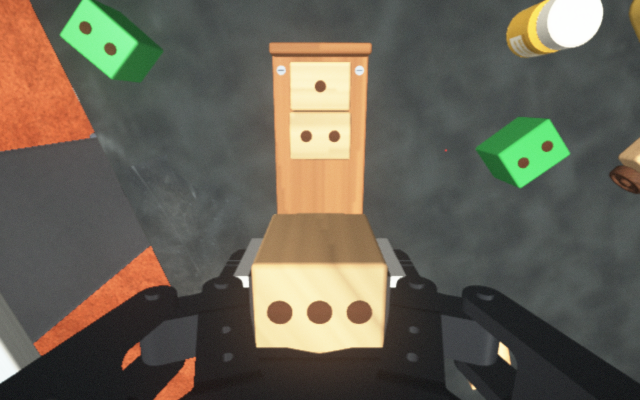

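The block is held square, with its dots at (280..359,312). I'll check its offset in the hand, correct the target and lower it.

Run:
```python
from h import *
m=dict(np.load('pics/w6.png.npz')); T=np.load('T.npy'); g=cv2.imread('pics/w6.png',0)[295:330,262:378]
n,_,st,c=cv2.connectedComponentsWithStats((g<130).astype(np.uint8)); c=np.array([c[i]+[262,295] for i in range(1,n) if 100<st[i,4]<900 and st[i,3]<32])
P=cast(m,c[c[:,0].argsort()],.201); e=P.mean(0)-T; e[2]=0; v=P[-1]-P[0]; print(len(c),e,np.degrees(np.arctan2(v[1],v[0])))
if np.linalg.norm(e)>.008 or len(c)!=3: raise SystemExit('check')
T=T-e; up=np.array([0,0,1.])
print(ctrl.move_l(T+up*.10,max_speed=.12,stop_force=15))
print(ctrl.move_l(T+up*.046,max_speed=.06,stop_force=8))
s=sensors.read_state(); print(s['tool_pos'],s['wrist_force'])
print(ctrl.move_l(T+up*.0405,max_speed=.02,stop_force=5))
s=sensors.read_state(); print(s['tool_pos'],s['wrist_force'],s['t'])
```

```text
3 [-0.00013165  0.00050452  0.        ] -18.177310691709575
False
False
[ 0.51166265 -0.02083232  0.04626798] [-0.74548435  0.00188003 -1.07819343]
True
[ 0.51198538 -0.02087267  0.04138809] [ 0.25075169 -1.33234029  3.16991318] 15.2583
```

Contact came at the expected height (TCP 0.041). Release, retreat and check.

Run:
```python
from h import *
hand.release(); p=np.array(sensors.read_state()['tool_pos'])
ctrl.move_l(p+[0,0,.18],max_speed=.15); a,_=shot('wrist','w7.png'); b,_=shot('side','s7.png'); print(sensors.read_state()['t'])
cv2.imwrite('pics/f.png',np.hstack([a[:300,170:470],cv2.resize(b[200:350,250:400],(300,300))])[:,:,::-1])
```

```text
17.2
```

View pics/f.png

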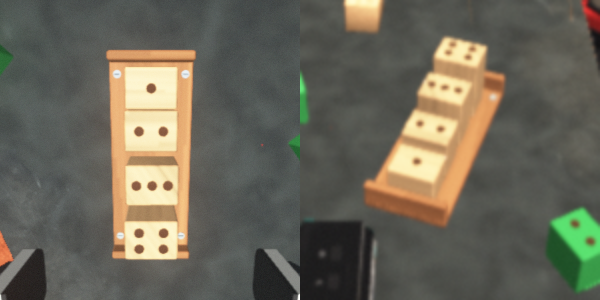

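The three-dot block stands upright between the two-dot block (151,131) and the four-dot block (151,240), at (152,186), and it's square and in line with the row. I'm handing in.

```bash
python3 -c "
from h import *
print(hand_in())"
```

```text
the job is handed in; nothing more can be done
None
```

I slid the tallest block about 52 mm to open the gap, stood the 54 mm block upright in it, square and in line with the row, and handed in after about 17 s of robot time; no verdict came back.

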